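# Set and lock a quick-release hold-down clamp

## Task

One of the two quick-release hold-down clamps on the bench stands open, with its thumb nut backed off. First turn that nut clockwise until its grip bar is in line with the clamp bar, then flip the cam lever of the same clamp down, fully home, to lock it. Leave the other clamp, which is already locked, as it is.

Things in the scene. Friction and masses are not known exactly. Their poses are not given: they have to be found in the camera images.
- clamp_a: The clamp to set (the one whose lever stands up). Fixed to the bench; base 70 x 180 mm, origin at its underside on the bench top, z up. Steel clamp bar 30 x 160 mm along its y axis, bar top at z = 27 mm. Thumb nut on a vertical axis at x = 0, y = -60 mm. Cam lever's pivot at x = 0, y = +50, z = 45 mm, axis along x.
- nut_a (a joint): Thumb nut: dark grip bar 46 long, 14 thick, z = 40 to 72 mm of the fixture; a 24 mm collar under it. Rad, grows clockwise seen from above; 0 = grip bar in line with the clamp bar, negative = backed off. Range -1.45 to 0.45; stays where left (0.06 N m). Starts 0.7 to 1.25 rad backed off.
- lever_a (a joint): Lever 92 mm from pivot to tip, with a 24 x 36 mm dark paddle (centre 74 mm from pivot), 10 mm thick. Rad: 0 = closed on its stop, flat along the fixture's +y, away from the nut, top face at z = 52 mm; 1.57 = upright, tip at z = 137 mm. Stays where left; about 2 N at the paddle moves it. Starts open at 1.25 to 1.5 rad.
- clamp_b: The other clamp, identical in build, already locked, to be left alone. It may be left or right of clamp_a. Same origin and axes as clamp_a.
- nut_b (a joint): Thumb nut of clamp_b, same meaning as nut_a; starts near 0.
- lever_b (a joint): Cam lever of clamp_b, same meaning as lever_a; starts closed near 0.

How it is judged:
On the way, in this order (a step that is already met when the one before it is completed fails the run):
1. the nut of the open clamp is set in line with its bar while the lever is still open (value of joint nut_a between -0.2 and 0.2 rad and value of joint lever_a above 0.9 rad), for 0.2 s.
2. the lever is then flipped closed (value of joint nut_a between -0.2 and 0.2 rad and value of joint lever_a below 0.17 rad), for 0.2 s.
At the end, for the whole second after the job is handed in: The grip bar of clamp_a's nut is within 0.2 rad of in line with its clamp bar, clamp_a's lever is within 0.17 rad of flat closed, both at rest; clamp_b's lever is still closed (within 0.17 rad) and its nut still in line (within 0.2 rad) (all of step 2 and velocity of joint lever_a between -0.1 and 0.1 rad/s and velocity of joint nut_a between -0.1 and 0.1 rad/s and value of joint lever_b below 0.17 rad and value of joint nut_b between -0.2 and 0.2 rad); the robot touches nothing.
It fails at once if the already locked clamp is opened or its nut is turned (value of joint lever_b above 0.25 rad or value of joint nut_b above 0.3 rad or value of joint nut_b below -0.3 rad).
It also fails if it takes over 38 s, if anything falls off the work surface, if the arm or the gripper's body presses on something with over 40 N, if the wrist force passes 120 N, or if a joint passes its speed limit or range.

## Robot

A 6-joint arm with a two-finger parallel gripper is mounted at the origin on a cart in front of the work surface, level with it; the furniture and walls round the work are solid. World frame = base frame: x ahead of the robot, y to its left, z up, the work surface at z = 0. Lengths are in m, angles in rad, forces in N, time in s.
With the tool pointing down it reaches from about 0.325 to 0.775 m from the base axis. Payload 5.5 kg.
Tool frame: the origin (TCP) lies at the very end of the fingers, on their centre line; the grasp point (between the pads) lies 19 mm behind it; z points along the fingers, y is the line along which they close (so a half turn about z gives the same grasp; the last joint's range is limited). The gripper opens to 88 mm and grips with 3 to 60 N. Pads are 20 mm wide; open, the fingers measure 115 mm over their backs; the gripper's body (75 mm by 178 mm) begins 61 mm behind the grasp point.
Start: joints at [-1.335, 0.091, 1.231, -0, 1.82, -0.057], TCP at [0.173, -0.574, 0.223] pointing down, gripper open.
Joint ranges: [-2.87, 2.87], [-0.86, 2.18], [0.17, 2.46], [-1.51, 4.65], [0.06, 2.69], [-2.65, 2.65]. Speed limits (rad/s): [2.57, 2.57, 3.01, 3.14, 3.14, 3.14].

## Interface

Orientations are given as a 3x3 rotation matrix whose columns are the frame's x, y, z axes.
In Python, from plant import state, snapshot, finish_job gives the robot as it stands. The module is installed in compiled form; this text tells all that it offers.
- The arm moves only by the tool move_arm, never from a script. Its argument "moves" is a list of rows, each a list of 7 numbers: the turn, a rotation vector about the tool's x, y, z in rad, then the shift along the tool's x, y, z in mm, then the opening, from 0 (shut) to 1 (fully open). A call has exactly 10 rows; each row is the pose to reach, as a shift and turn from the pose commanded when the call began, along the tool's axes at that moment; what a row does not reach only later rows make up. A row lasts 1/8 s, in which the tool goes at most 62.5 mm and 10.7 degrees, less where a joint would pass 70% of its speed; a pose out of reach is approached as far as the arm can. A call with a gripper value outside its range is refused whole. The fingers move at their own pace and stop on an object; the grip force is fixed at half the most. Time passes only in rows, so rows that repeat a pose let the fingers close, or fill a call up. It gives the time, the measured TCP pose, the force, the opening and the grip force at its end, in the units of the state.
- state(): the state, without advancing time (a new reading comes with each control period).
- snapshot(name): name is "scene" or "top" or "wrist"; returns a dict with "frame" (420x560x3 uint8, red, green, blue), "K" (3x3 intrinsics, pixels), "extrinsics" (4x4, takes a point from world to camera coordinates); the wrist camera has in their place "tool_from_camera" (4x4, takes a point from camera to tool coordinates, whose origin is the TCP and whose axes are the flange's). Camera axes: x right, y down, z forward; pixel columns grow to the right and rows downward; lengths in m; the calibration is good to about 2 mm. A picture is of the moment at which its call begins: read the wrist's pose just before it. There is no depth.
- finish_job(): hands the job in; it is judged then, once.
The state is a dict: "t": time; "qpos": joint angles; "joint_velocities": joint speeds; "tau": joint torques, N m; "eef_pos": TCP position; "orientation": TCP orientation; "wrist_force": force on the tool from outside, world axes, zero at the start; "torque": the same for the moment, N m; "grip_width": finger opening in m; "finger_force": force on a finger pad.
Only numpy, scipy, OpenCV 4.12 (cv2) and the standard library are available. Lean on these libraries where they do the work, as an engineer would, in place of code of your own. Each camera call takes 0.05 s, during which the arm holds its last target. There are 200 camera calls.

## Working session

There is one attempt and no reset: what is moved stays moved. The work goes in short steps, Python scripts to look and compute and a tool call to move; the robot and the scene stay as the last step left them, time stands still between calls to the robot, and variables do not carry over. Pictures are saved under pics/ and viewed, at most 10 in all, crops included, and the job is handed in when it is done.

Besides the shell and the picture viewer there is one more tool, called after "Call:" by a JSON object that holds its "op" and its "data", one argument or row to a line. move_arm: Moves the arm, as the interface text tells. Its arguments: {"type":"object","properties":{"moves":{"type":"array","items":{"type":"array","items":{"type":"number"}}}},"required":["moves"]}

```bash
mkdir -p pics
python3 - <<'E'
from plant import state, snapshot
import cv2, numpy as np, pickle
s=state(); print(s['t'],s['eef_pos'],s['orientation'])
d={}
for n in("top","scene"):
    r=snapshot(n); d[n]=r
    cv2.imwrite(f"pics/{n}0.png",r['frame'][...,::-1]); print(n,r['K'].tolist(),np.round(r['extrinsics'],4).tolist())
pickle.dump(d,open('d.pkl','wb'))
E
```

```text
0.0 [ 0.17312092 -0.57417418  0.22152154] [[ 9.57433620e-01  2.88653218e-01 -4.28206769e-04]
 [ 2.88653506e-01 -9.57431803e-01  1.86963543e-03]
 [ 1.29697504e-04 -1.91365520e-03 -9.99998161e-01]]
top [[439.3629859186167, 0.0, 275.78154808063726], [0.0, 439.3629859186167, 211.36710023454833], [0.0, 0.0, 1.0]] [[0.0147, -0.9999, -0.0003, -0.0297], [-0.9929, -0.0145, -0.1181, 0.5027], [0.1181, 0.002, -0.993, 0.8552], [0.0, 0.0, 0.0, 1.0]]
scene [[540.4748401052201, 0.0, 284.42427625172155], [0.0, 540.4748401052201, 214.89807301196277], [0.0, 0.0, 1.0]] [[-0.8571, -0.5151, -0.004, 0.4335], [-0.3313, 0.557, -0.7616, 0.2413], [0.3945, -0.6514, -0.6481, 0.9446], [0.0, 0.0, 0.0, 1.0]]
```

View pics/top0.png

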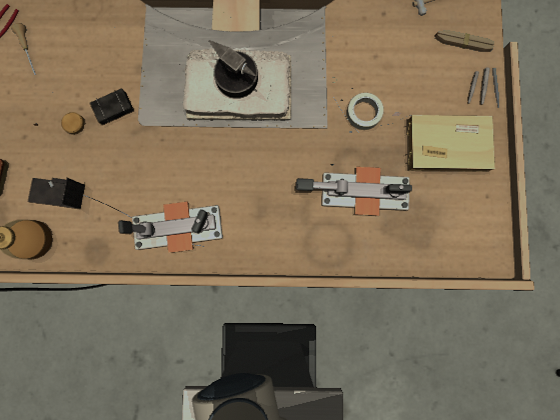

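View pics/scene0.png

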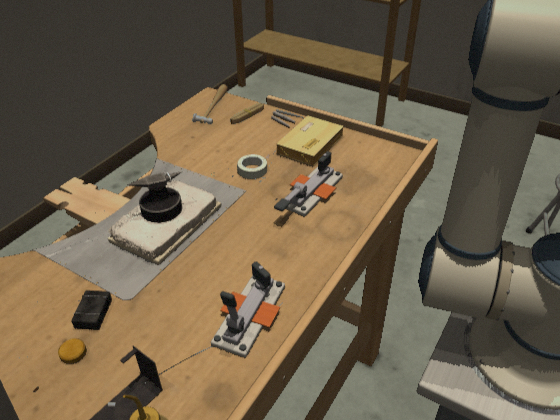

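The top view shows the open clamp A at about px (178,228), with its nut at (201,221) and upright lever at (130,228). Locked clamp B is at (368,190). I'll enlarge clamp A next.

Run:
```python
import cv2, numpy as np, pickle
d=pickle.load(open('d.pkl','rb'))
a=d['top']['frame'][190:265,105:235]; b=d['scene']['frame'][255:360,200:300]
A=cv2.resize(a,None,fx=6,fy=6,interpolation=cv2.INTER_CUBIC)
cv2.imwrite('pics/ca.png',A[...,::-1])
B=cv2.resize(b,None,fx=5.6,fy=5.6,interpolation=cv2.INTER_CUBIC)
cv2.imwrite('pics/cb.png',B[...,::-1])
```

```text
(no output)
```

View pics/ca.png

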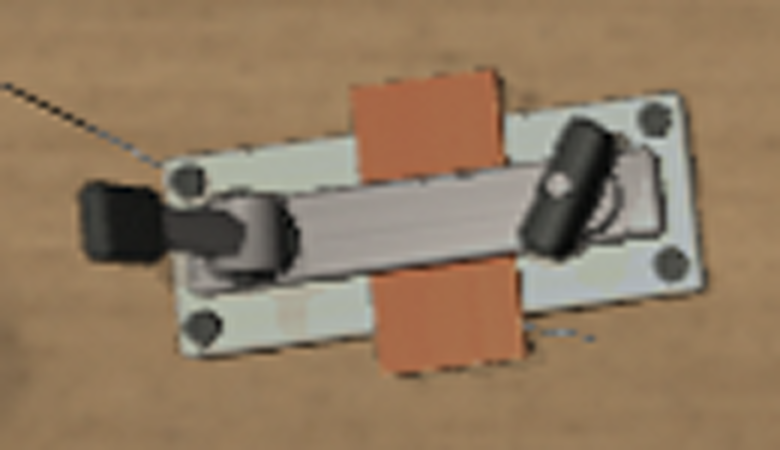

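View pics/cb.png

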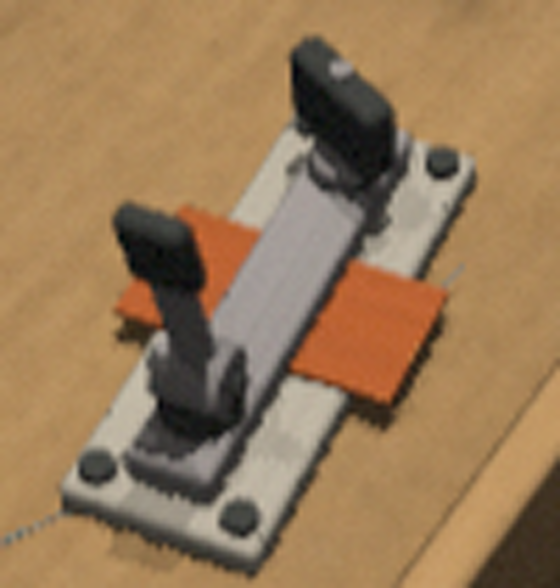

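```bash
cat > h.py <<'E'
import numpy as np, pickle
def ray(r,uv,z):
    K=r['K'];E=r['extrinsics'];R=E[:3,:3];t=E[:3,3]
    c=-R.T@t; v=R.T@np.linalg.inv(K)@[uv[0],uv[1],1]
    return c+v*(z-c[2])/v[2]
E
python3 - <<'E'
from h import *
d=pickle.load(open('d.pkl','rb'));T=d['top'];S=d['scene']
t=lambda u,v,z:ray(T,(105+(u)/6-.4,190+(v)/6-.4),z)
s=lambda u,v,z:ray(S,(200+u/5.6-.4,255+v/5.6-.4),z)
c=[t(u,v,.012) for u,v in((165,160),(685,93),(705,288),(185,355))]
o=np.mean(c,0);print(np.round(c,4),o)
y=(c[0]+c[3]-c[1]-c[2])[:2];L=np.linalg.norm(y)/2;y/=2*L;x=np.array([y[1],-y[0]]);w=np.linalg.norm((c[0]+c[1]-c[2]-c[3])[:2])/2
print('L,W',L,w,'yaw',np.arctan2(y[1],y[0])-np.pi/2,x,y)
print('nut exp',o[:2]-.06*y)
for n,p in(('nut top c',t(568,187,.072)),('n1',t(592,122,.072)),('n2',t(545,250,.072)),('scene nut c',s(342,70,.072)),('sn1',s(308,45,.072)),('sn2',s(375,105,.072)),('paddle scene tip',s(150,212,.135))):
    q=p[:2]-o[:2];print(n,np.round(p,4),'fixture',np.round([q@x,q@y],4))
c=[s(u,v,.012) for u,v in((65,490),(300,118),(475,160),(258,560))]
print('scene corners',np.round(c,4),np.mean(c,0))
E
```

```text
[[0.4908 0.2724 0.012 ]
 [0.5165 0.0953 0.012 ]
 [0.4497 0.0864 0.012 ]
 [0.4244 0.2621 0.012 ]] [0.47033888 0.17905501 0.012     ]
L,W 0.1782503257355901 0.06725223536045262 yaw 0.14356869268904093 [0.98971171 0.143076  ] [-0.143076    0.98971171]
nut exp [0.47892344 0.11967231]
nut top c [0.4778 0.1237 0.072 ] fixture [-0.0005 -0.0559]
n1 [0.4988 0.1167 0.072 ] fixture [ 0.0193 -0.0658]
n2 [0.4576 0.1303 0.072 ] fixture [-0.0196 -0.0465]
scene nut c [0.4814 0.1259 0.072 ] fixture [ 0.0033 -0.0542]
sn1 [0.4975 0.122  0.072 ] fixture [ 0.0187 -0.0604]
sn2 [0.4634 0.1337 0.072 ] fixture [-0.0133 -0.0439]
paddle scene tip [0.4632 0.2523 0.135 ] fixture [0.0034 0.0735]
scene corners [[0.49   0.2761 0.012 ]
 [0.5146 0.1055 0.012 ]
 [0.4512 0.0909 0.012 ]
 [0.4234 0.2666 0.012 ]] [0.46979718 0.1847397  0.012     ]
```

Clamp A's origin is about (0.470, 0.181) with yaw 0.144, and the base measures 178 x 67 mm as expected. The nut is near (0.4785, 0.121) and backed off about 1.1 rad. I'll move to a hover above it.

Call:
{"op": "move_arm", "data": {
  "moves": [
    [0,0,-0.18,49,-58,0,1],
    [0,0,-0.36,98,-115,0,1],
    [0,0,-0.54,147,-173,0,1],
    [0,0,-0.72,196,-230,0,1],
    [0,0,-0.9,245,-288,0,1],
    [0,0,-1.08,294,-345,0,1],
    [0,0,-1.26,343,-403,0,1],
    [0,0,-1.44,392,-460,0,1],
    [0,0,-1.62,441,-518,0,1],
    [0,0,-1.8,490,-575,0,1]
  ]
}}

```text
t: 1.35
eef_pos: [0.4242, 0.0001, 0.2225]
orientation: [[-0.504, 0.864, 0.0], [0.864, 0.504, -0.0], [-0.0, 0.0, -1.0]]
wrist_force: [0.3, -1.2, 0.4]
grip_width: 0.0878
finger_force: 0.0
```

```bash
python3 -c "
from plant import state
s=state();print(s['t'],s['eef_pos'],s['orientation'],s['qpos'])"
```

```text
1.35 [4.24173953e-01 9.87553391e-05 2.22466421e-01] [[-5.03843827e-01  8.63794688e-01  3.66988605e-04]
 [ 8.63794688e-01  5.03843917e-01 -2.09513785e-04]
 [-3.65881870e-04  2.11440580e-04 -9.99999911e-01]] [-7.98606885e-02 -3.84943754e-01  1.66142738e+00 -1.87615545e-04
  1.86472649e+00 -6.07958117e-01]
```

Call:
{"op": "move_arm", "data": {
  "moves": [
    [0,0,-0.15,19,27,8,1],
    [0,0,-0.3,38,54,15,1],
    [0,0,-0.45,57,81,22,1],
    [0,0,-0.6,77,108,30,1],
    [0,0,-0.72,77,108,30,1],
    [0,0,-0.72,77,108,30,1],
    [0,0,-0.72,77,108,30,1],
    [0,0,-0.72,77,108,30,1],
    [0,0,-0.72,77,108,30,1],
    [0,0,-0.72,77,108,30,1]
  ]
}}

```text
t: 2.6
eef_pos: [0.4791, 0.1185, 0.1928]
orientation: [[-0.946, 0.324, 0.0], [0.324, 0.946, 0.0], [-0.0, 0.0, -1.0]]
wrist_force: [-0.1, 0.1, -0.0]
grip_width: 0.0879
finger_force: 0.0
```

Run:
```python
from plant import state, snapshot
import cv2, numpy as np, pickle
s=state(); print(s['t'],s['eef_pos'],np.round(s['orientation'],4).tolist(),s['qpos'])
r=snapshot('wrist'); r['s']=s; pickle.dump(r,open('w.pkl','wb'))
print(np.round(r['tool_from_camera'],4).tolist())
cv2.imwrite('pics/w1.png',r['frame'][...,::-1])
```

```text
2.6 [0.47912398 0.11845072 0.1927626 ] [[-0.9462, 0.3235, 0.0003], [0.3235, 0.9462, 0.0], [-0.0002, 0.0001, -1.0]] [ 1.73429328e-01 -2.00512660e-01  1.56463114e+00 -1.29089927e-05
  1.77721913e+00 -1.06790609e+00]
[[0.0014, -0.9598, -0.2806, 0.0772], [1.0, 0.0011, 0.0011, -0.0013], [-0.0007, -0.2806, 0.9598, -0.1613], [0.0, 0.0, 0.0, 1.0]]
```

View pics/w1.png

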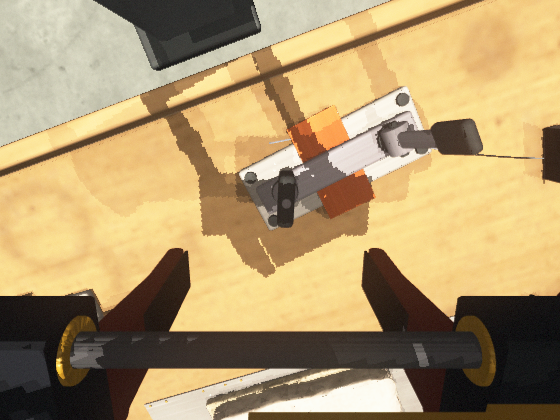

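The wrist view shows the nut grip bar running nearly vertical at px (286,170)–(287,226). The base corners are at about (238,172), (405,87), (432,148) and (267,230).

```bash
python3 - <<'E'
import numpy as np, pickle, cv2
r=pickle.load(open('w.pkl','rb'));s=r['s'];C=r['tool_from_camera'];R=s['orientation'];p=s['eef_pos'];K=r['K']
def w(u,v,z):
    c=R@C[:3,3]+p; q=R@C[:3,:3]@np.linalg.inv(K)@[u,v,1]; return c+q*(z-c[2])/q[2]
# dark nut mask
f=r['frame'].astype(int); m=((f.max(2)<60)).astype(np.uint8); sub=np.zeros_like(m); sub[160:235,268:306]=m[160:235,268:306]
n,l,st,ce=cv2.connectedComponentsWithStats(sub); i=1+np.argmax(st[1:,4]); print(st[i],ce[i],cv2.minAreaRect(np.argwhere(l==i)[:,::-1].astype(np.float32)))
c=np.array([w(u,v,.012) for u,v in((238,172),(405,87),(432,148),(267,230))]);o=c.mean(0)
y=(c[1]+c[2]-c[0]-c[3])[:2];L=np.linalg.norm(y);y/=L;print(np.round(c,4),o,L/2,'yaw',np.arctan2(y[1],y[0])-np.pi/2,'nut exp',o[:2]-.06*y)
for uv in((286,170),(287,226),(286.5,198)):
  print(np.round(w(*uv,.072),4))
E
python3 - <<'E'
import cv2
a=cv2.imread('pics/w1.png')[80:240,225:435]
cv2.imwrite('pics/w1c.png',cv2.resize(a,None,fx=3.7,fy=3.7,interpolation=cv2.INTER_CUBIC))
E
```

```text
[273 171  24  55 667] [285.33433283 199.5892054 ] ((284.5649719238281, 197.9859619140625), (22.020801544189453, 54.294334411621094), 1.847610354423523)
[[0.4493 0.0886 0.012 ]
 [0.4249 0.262  0.012 ]
 [0.4878 0.2743 0.012 ]
 [0.5156 0.0958 0.012 ]] [0.46938528 0.18016616 0.012     ] 0.1779151640418393 yaw 0.1470060826623023 nut exp [0.47817391 0.12081331]
[0.4526 0.1354 0.072 ]
[0.4983 0.1212 0.072 ]
[0.475  0.1285 0.072 ]
```

View pics/w1c.png

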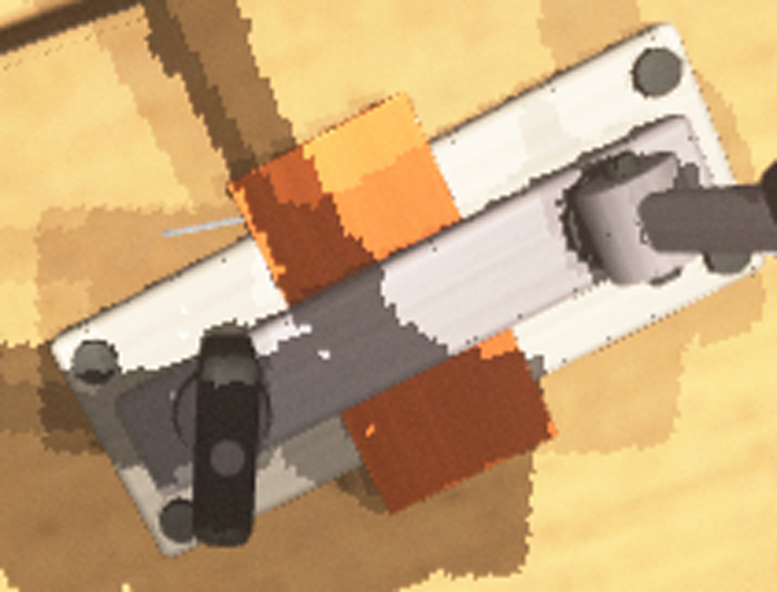

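The nut's top centre is at crop px (228,458), which puts it at about (0.479, 0.123). The grip direction agrees with the current tool yaw, so I'll descend and part-close.

Call:
{"op": "move_arm", "data": {
  "moves": [
    [0,0,0,2,4,25,1],
    [0,0,0,2,4,55,1],
    [0,0,0,2,4,85,1],
    [0,0,0,2,4,110,1],
    [0,0,0,2,4,130,1],
    [0,0,0,2,4,141,1],
    [0,0,0,2,4,146,1],
    [0,0,0,2,4,146,0.6],
    [0,0,0,2,4,146,0.35],
    [0,0,0,2,4,146,0.3]
  ]
}}

```text
t: 3.9
eef_pos: [0.4789, 0.1231, 0.0474]
orientation: [[-0.946, 0.323, 0.001], [0.323, 0.946, 0.0], [-0.001, 0.001, -1.0]]
wrist_force: [0.1, -0.6, 0.3]
grip_width: 0.0615
finger_force: 0.0
```

Run:
```python
from plant import state, snapshot
import cv2, numpy as np
s=state();r=snapshot('wrist');print(s['t'],s['wrist_force'],s['eef_pos'])
a=r['frame'][120:400,120:440,::-1]
cv2.imwrite('pics/w2.png',cv2.resize(a,None,fx=2,fy=2))
```

```text
3.9 [ 0.0515236  -0.60709086  0.30863111] [0.47892164 0.12314363 0.04738458]
```

View pics/w2.png

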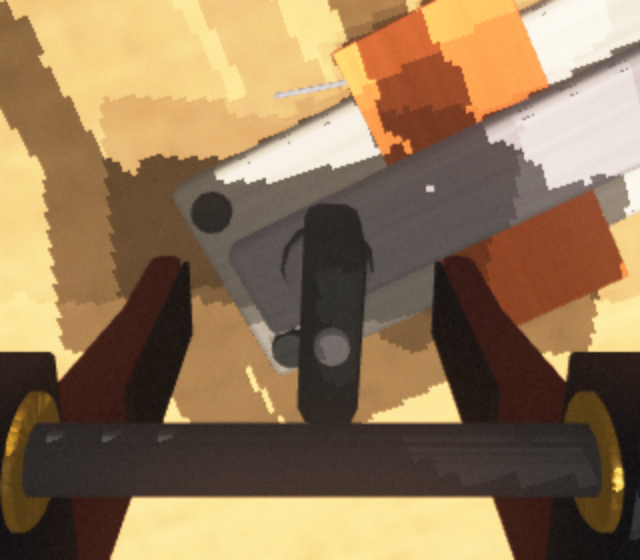

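The view shows the bar between the fingers and parallel to the pads, with its top centre at full-frame px (286,294). It sits slightly right of the finger midpoint, so I'll compute the offset.

Run:
```python
import numpy as np, pickle
from plant import state
r=pickle.load(open('w.pkl','rb'));s=state();C=r['tool_from_camera'];K=r['K'];print(K[:2])
for u,v,z in((286,294,.025),(286,315,.025),(286.5,228,.025),(215,252,0),(336.5,252,0)):
    q=C[:3,:3]@np.linalg.inv(K)@[u,v,1];c=C[:3,3]; h=-z if z else 0
    print(np.round((c+q*((h-c[2])/q[2]))*1000,1))
```

```text
[[349.91729152   0.         275.58204519]
 [  0.         349.91729152 212.35557596]]
[  0.4   3.5 -25. ]
[-10.    3.6 -25. ]
[ 30.7   3.4 -25. ]
[  9.6 -31.1   0. ]
[ 9.6 29.2  0. ]
```

Call:
{"op": "move_arm", "data": {
  "moves": [
    [0,0,0,0,4,0,0.3],
    [0,0,0,0,4,0,0.3],
    [0,0,0,0,4,0,0.25],
    [0,0,0,0,4,0,0.2],
    [0,0,0,0,4,0,0.15],
    [0,0,0,0,4,0,0.1],
    [0,0,0,0,4,0,0.1],
    [0,0,0,0,4,0,0.1],
    [0,0,0,0,4,0,0.1],
    [0,0,0,0,4,0,0.1]
  ]
}}

```text
t: 5.2
eef_pos: [0.4799, 0.1273, 0.0466]
orientation: [[-0.946, 0.323, 0.0], [0.323, 0.946, 0.001], [-0.0, 0.001, -1.0]]
wrist_force: [1.8, 4.3, -2.3]
grip_width: 0.0136
finger_force: 29.8
```

The grip is good (13.6 mm wide, small side force). Now I'll turn it clockwise.

Call:
{"op": "move_arm", "data": {
  "moves": [
    [0,0,0.06,0,0.5,0,0.1],
    [0,0,0.12,0,0.5,0,0.1],
    [0,0,0.18,0,0.5,0,0.1],
    [0,0,0.24,0,0.5,0,0.1],
    [0,0,0.3,0,0.5,0,0.1],
    [0,0,0.36,0,0.5,0,0.1],
    [0,0,0.42,0,0.5,0,0.1],
    [0,0,0.48,0,0.5,0,0.1],
    [0,0,0.54,0,0.5,0,0.1],
    [0,0,0.6,0,0.5,0,0.1]
  ]
}}

```text
t: 6.45
eef_pos: [0.4797, 0.1271, 0.0466]
orientation: [[-0.597, 0.802, -0.001], [0.802, 0.597, -0.0], [-0.0, -0.001, -1.0]]
wrist_force: [-0.2, 3.7, -0.0]
grip_width: 0.0135
finger_force: 29.9
```

Call:
{"op": "move_arm", "data": {
  "moves": [
    [0,0,0.06,0,0,0,0.1],
    [0,0,0.12,0,0,0,0.1],
    [0,0,0.18,0,0,0,0.1],
    [0,0,0.24,0,0,0,0.1],
    [0,0,0.3,0,0,0,0.1],
    [0,0,0.36,0,0,0,0.1],
    [0,0,0.42,0,0,0,0.1],
    [0,0,0.47,0,0,0,0.1],
    [0,0,0.495,0,0,0,0.1],
    [0,0,0.495,0,0,0,0.1]
  ]
}}

```text
t: 7.7
eef_pos: [0.4795, 0.127, 0.0466]
orientation: [[-0.147, 0.989, -0.001], [0.989, 0.147, -0.001], [-0.0, -0.001, -1.0]]
wrist_force: [-2.6, 1.3, 0.1]
grip_width: 0.0138
finger_force: 29.9
```

Run:
```python
from plant import state, snapshot
import cv2, numpy as np, pickle
s=state();r=snapshot('wrist');r['s']=s;pickle.dump(r,open('w3.pkl','wb'));print(s['t'],s['wrist_force'],s['eef_pos'],s['qpos'])
cv2.imwrite('pics/w3.png',r['frame'][...,::-1])
```

```text
7.7 [-2.55856019  1.34285592  0.11661087] [0.47953441 0.12702341 0.04662768] [ 1.90630335e-01 -1.52288900e-01  1.78181793e+00 -3.97890845e-04
  1.51323594e+00  4.34110576e-02]
```

View pics/w3.png

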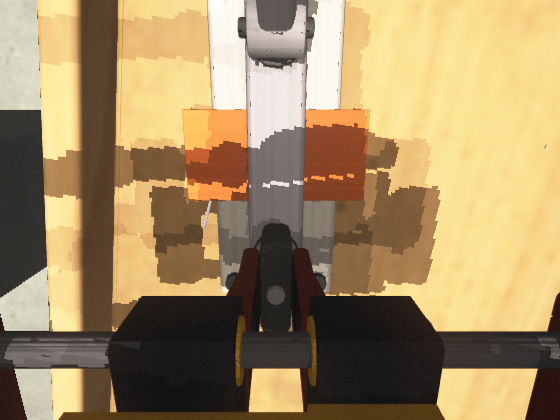

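The bar is now in line with the clamp bar; both run vertically in the image, centred at column 276. I'll release, rise and close the fingers.

Call:
{"op": "move_arm", "data": {
  "moves": [
    [0,0,0,0,0,0,0.25],
    [0,0,0,0,0,0,0.5],
    [0,0,0,0,0,0,0.6],
    [0,0,0,0,0,0,0.6],
    [0,0,0,0,0,-20,0.6],
    [0,0,0,0,0,-45,0.6],
    [0,0,0,0,0,-68,0.4],
    [0,0,0,0,0,-70,0.1],
    [0,0,0,0,0,-70,0],
    [0,0,0,0,0,-70,0]
  ]
}}

```text
t: 9.0
eef_pos: [0.4794, 0.1272, 0.1155]
orientation: [[-0.146, 0.989, -0.002], [0.989, 0.146, -0.0], [-0.0, -0.002, -1.0]]
wrist_force: [0.1, -0.6, -0.1]
grip_width: 0.0162
finger_force: 0.0
```

Run:
```python
from plant import state, snapshot
import cv2, numpy as np, pickle
s=state();print(s['t'],s['eef_pos'],np.round(s['orientation'],3).tolist(),s['grip_width'])
w=snapshot('wrist')['frame'];c=snapshot('scene')['frame'];
a=cv2.resize(w,(440,330));b=cv2.resize(c[225:365,170:320],(354,330))
cv2.imwrite('pics/w4.png',np.hstack([a,b])[...,::-1])
S=np.array([70,65,60,50,40])
for th in (1.45,1.3,1.1,.9,.7,.5,.3,.15,0,-.03):
    r=70;d=np.array([np.cos(th),np.sin(th)]);n=np.array([-d[1],d[0]]);P=np.array([50,45])+r*d+7*n
    print(th,'TCP fixture y from nut',round(P[0]-10+60,1),'z',round(P[1],1))
```

```text
9.0 [0.47941122 0.12720982 0.11550523] [[-0.146, 0.989, -0.002], [0.989, 0.146, -0.0], [-0.0, -0.002, -1.0]] 0.01623121435511655
1.45 TCP fixture y from nut 101.5 z 115.3
1.3 TCP fixture y from nut 112.0 z 114.3
1.1 TCP fixture y from nut 125.5 z 110.6
0.9 TCP fixture y from nut 138.0 z 104.2
0.7 TCP fixture y from nut 149.0 z 95.4
0.5 TCP fixture y from nut 158.1 z 84.7
0.3 TCP fixture y from nut 164.8 z 72.4
0.15 TCP fixture y from nut 168.2 z 62.4
0 TCP fixture y from nut 170.0 z 52.0
-0.03 TCP fixture y from nut 170.2 z 49.9
```

View pics/w4.png

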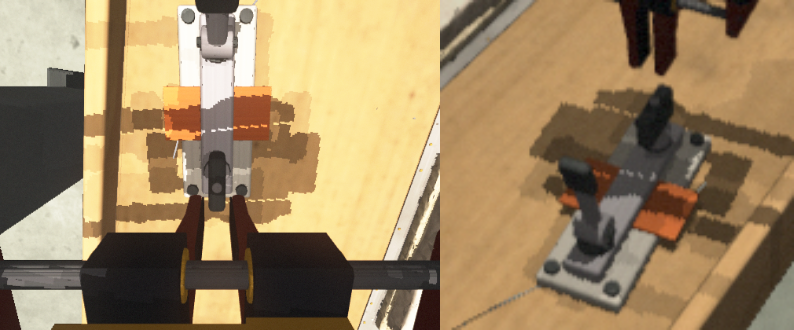

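The nut is in line, the lever is still open and the fingers are clear. I'll push the lever along its arc.

Call:
{"op": "move_arm", "data": {
  "moves": [
    [0,0,0,30,0,0,0],
    [0,0,0,60,0,0,0],
    [0,0,0,80,0,0,0],
    [0,0,0,92,0,0,0],
    [0,0,0,102,0,0,0],
    [0,0,0,110,0,1,0],
    [0,0,0,117,0,3,0],
    [0,0,0,125,0,5,0],
    [0,0,0,132,0,8,0],
    [0,0,0,138,0,11,0]
  ]
}}

```text
t: 10.35
eef_pos: [0.4597, 0.264, 0.1052]
orientation: [[-0.146, 0.989, -0.0], [0.989, 0.146, -0.0], [-0.0, -0.0, -1.0]]
wrist_force: [0.5, -2.4, -0.3]
grip_width: 0.0005
finger_force: 0.8
```

Call:
{"op": "move_arm", "data": {
  "moves": [
    [0,0,0,6,0,4,0],
    [0,0,0,11,0,9,0],
    [0,0,0,16,0,14,0],
    [0,0,0,20,0,20,0],
    [0,0,0,24,0,26,0],
    [0,0,0,27,0,33,0],
    [0,0,0,29,0,39,0],
    [0,0,0,31,0,45,0],
    [0,0,0,32,0,50,0],
    [0,0,0,32,0,54,0]
  ]
}}

```text
t: 11.6
eef_pos: [0.4551, 0.2958, 0.0517]
orientation: [[-0.147, 0.989, 0.0], [0.989, 0.147, 0.001], [0.001, 0.0, -1.0]]
wrist_force: [-4.4, -0.9, 17.4]
grip_width: 0.0008
finger_force: 9.2
```

The 17 N reaction at z = 52 mm means the lever is on its stop. I'll lift clear.

Call:
{"op": "move_arm", "data": {
  "moves": [
    [0,0,0,0,0,-5,0],
    [0,0,0,0,0,-20,0],
    [0,0,0,0,0,-45,0],
    [0,0,0,0,0,-70,0],
    [0,0,0,0,0,-95,0],
    [0,0,0,-30,0,-115,0],
    [0,0,0,-60,0,-130,0],
    [0,0,0,-80,0,-130,0],
    [0,0,0,-80,0,-130,0],
    [0,0,0,-80,0,-130,0]
  ]
}}

```text
t: 12.85
eef_pos: [0.4666, 0.2168, 0.1818]
orientation: [[-0.146, 0.989, -0.0], [0.989, 0.146, 0.0], [0.0, -0.0, -1.0]]
wrist_force: [-0.6, 0.9, -0.3]
grip_width: 0.0006
finger_force: 0.0
```

Run:
```python
from plant import state, snapshot
import cv2, numpy as np
s=state();print(s['t'],s['eef_pos'],s['wrist_force'],np.abs(s['joint_velocities']).max())
w=snapshot('wrist')['frame'];c=snapshot('scene')['frame']
a=cv2.resize(w,(400,300));b=cv2.resize(c[130:370,140:380],(300,300))
cv2.imwrite('pics/f.png',np.hstack([a,b])[...,::-1])
```

```text
12.85 [0.46662502 0.21679409 0.18176048] [-0.59962612  0.90401644 -0.33079396] 0.012383815624350768
```

View pics/f.png

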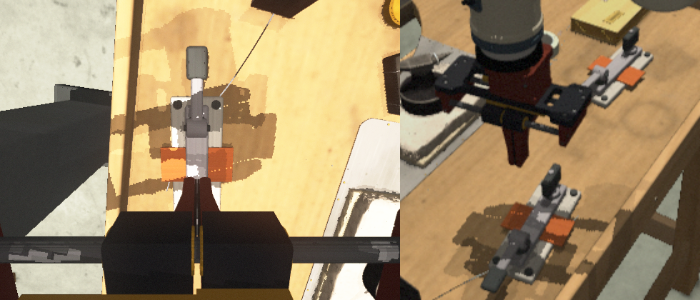

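The lever lies flat along the base, the nut is in line, clamp B is untouched and the arm is clear of everything.

```bash
python3 -c "
from plant import finish_job
print(finish_job())"
```

```text
the job is handed in; nothing more can be done
None
```

Clamp A's nut was turned in line with its bar, then its lever was flipped down onto its stop; clamp B was not touched, and the job was handed in at about 13 s (the hand-in returned no verdict).

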